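# Feel a drill-jig cover onto its locating pin and hold it clamped

## Robot

A 7-joint arm with a two-finger parallel gripper is mounted at the origin on the work surface. World frame = base frame: x ahead of the robot, y to its left, z up, the work surface at z = 0. Lengths are in m, angles in rad, forces in N, time in s.
With the tool pointing down it reaches from about 0.425 to 0.95 m from the base axis. Payload 4.7 kg.
Tool frame: the origin (TCP) lies between the finger pads; the fingertips stand 25 mm ahead of it and the grasp point (between the pads) lies 6 mm ahead of it; z points along the fingers, y is the line along which they close (so a half turn about z gives the same grasp; the last joint's range is limited). The gripper opens to 85 mm and grips with 20 to 120 N. Pads are 22 mm wide; open, the fingers measure 114 mm over their backs; the gripper's body (76 mm by 85 mm) begins 54 mm behind the grasp point. The pads swing forward as they close: fully open they stand 13 mm farther back than shut.
Start: joints at [-1.176, 0.469, -0.049, 1.532, 0.024, 1.141, -0.082], TCP at [0.278, 0.615, 0.231] pointing down, gripper open.
Joint ranges: [-2.59, 2.59], [-0.33, 1.99], [-1.39, 1.29], [0.1, 2.45], [-1.04, 4.18], [0.21, 1.99], [-2.66, 2.66]. Speed limits (rad/s): [2.57, 2.57, 3.14, 3.14, 3.14, 3.14, 3.14].

## Interface

Orientations are given as a 3x3 rotation matrix whose columns are the frame's x, y, z axes.
In Python, from rig import * gives the robot as it stands. Calls block until the motion is done:
- movep(position, orientation): joint-space move of the TCP to a pose.
- move_l(position, attitude=None, feed=0.15, until_force=None): straight line of the TCP; attitude=None keeps the orientation; feed is the mean speed in m/s. With until_force (N) it stops when the force on the tool has changed by that much, and returns True; else False.
- move_joints(angles): joint-space move.
- command_gripper(opening, newtons=None): finger opening in m; newtons is the grip in N (None keeps the last); returns when the fingers have stopped.
- sleep(seconds).
- inverse_kinematics(position, orientation): joint angles nearest the present ones, or None.
- sense(): the state.
- camera(name): name is "side" or "top"; returns (picture, depth): 420x560x3 uint8, red, green, blue; 420x560 float32, m along the optical axis (not along the pixel's ray), 0 where there is no reading.
- camera_params(name): a dict with "K" (3x3 intrinsics, pixels), "position" and "rotation" of the camera in the world. Camera axes: x right, y down, z forward; pixel columns grow to the right and rows downward; lengths in m; the calibration is good to about 2 mm. A picture is of the moment at which its call begins. camera_params takes no time and is no camera call.
A pose or a line that the arm cannot do raises Unreachable and nothing moves.
- finish_job(): hands the job in; it is judged then, once.
The state is a dict: "time_s": time; "joint_pos": joint angles; "qd": joint speeds; "joint_efforts": joint torques, N m; "position": TCP position; "tcp_rot": TCP orientation; "wrist_force": force on the tool from outside, world axes, zero at the start; "ft_torque": the same for the moment, N m; "finger_gap": finger opening in m; "gripper_force": force on a finger pad.
Only numpy, scipy, OpenCV 4.12 (cv2) and the standard library are available. Lean on these libraries where they do the work, as an engineer would, in place of code of your own. Each camera call takes 0.05 s, during which the arm holds its last target. There are 200 camera calls.

## Task

Pick up the jig cover by its bar handle, lay it flat on top of the jig's locating pin with the blind hole in its underside still a little to one side (about a finger's width), and slide it across, square with the frame stile, until it drops over the pin onto the stile. Then press the cover and the sprung stile down as far as they go, and finish still gripping the handle and holding them pressed down; leave the jar, the hammer and the offcut where they are.

Things in the scene. Friction and masses are not known exactly. Their poses are not given: they have to be found in the camera images.
- jig: Drilling jig fixed to the bench: plywood base 200 x 130 x 14 mm, dark cheeks along both sides (94 mm over both, 36 mm high). Between them a pale frame stile 240 x 60 x 18 mm lies on springs, its top 50 mm above the bench when not pressed, a steel pin standing up through its middle. Origin: on the bench straight below the pin; x along the stile (either way round alike), y across, z up.
- pin: The jig's fixed steel locating pin, 12 mm in diameter, rounded 2 mm at the top edge. Origin: the centre of its top face, 59 mm above the bench, 9 mm above the unpressed stile; z up.
- stile (a joint): How far the sprung stile is pressed down, in m: 0 at rest (top), 0.007 at the bottom stop. It springs back when let go. Pushing it down takes about 5 N to start and about 14 N at the stop (about 3 N of this is the cover's own weight, which alone does not move it).
- cover: Loose dark board 150 x 80 x 22 mm, about 0.3 kg, flat on the bench. On top a pale bar handle 76 mm long (along x), 28 wide, 40 tall (top 62 mm above the underside) and a steel bush at each end. In the underside, below the handle's middle, unseen from above: a blind round hole 17 mm wide, 18 deep. Origin: centre of the underside = hole's mouth; x along board and handle (both ways alike), z up.
- jar: Bystander: glass jar 72 mm in diameter, 100 mm tall with a steel lid, standing beyond the work. Origin: centre of its underside.
- hammer: Bystander: hammer lying on the bench at the right. Origin at its underside, x along the handle.
- offcut: Bystander: dark wooden offcut 160 x 45 x 32 mm lying at the left. Origin: centre of its underside, x along it.
Things that resemble listed ones, but are neither listed nor needed, are in the scene too. Leave any green look-alike of the cover alone.

How it is judged:
By the outcome, as a careful person would: the job done as asked, in the order asked, and still so for the second after the job is handed in, while the arm keeps its last pose, push and grip.
It also fails if it takes over 50 s, if anything falls off the work surface, if the arm or the gripper's body presses on something with over 40 N, if the wrist force passes 120 N, or if a joint passes its speed limit or range.

## Working session

There is one attempt and no reset: what is moved stays moved. The work goes in short steps, each a Python script; the robot and the scene stay as the last script left them, time stands still between calls to the robot, and variables do not carry over. Pictures are saved under pics/ and viewed, at most 10 in all, crops included, and the job is handed in when it is done.

```bash
mkdir -p pics; ls
python3 - <<'E'
from rig import *
import cv2,numpy as np
for n in("top","side"):
    p,d=camera(n);cv2.imwrite(f"pics/{n}0.png",p[:,:,::-1]);np.savez(f"{n}0.npz",p=p,d=d)
    c=camera_params(n);print(n,c)
s=sense();print(s["time_s"],s["position"],s["tcp_rot"],s["wrist_force"],s["finger_gap"])
E
```

```text
pics
top {'K': array([[411.22188993,   0.        , 282.65256681],
       [  0.        , 411.22188993, 215.07501443],
       [  0.        ,   0.        ,   1.        ]]), 'position': array([0.45597572, 0.00715893, 1.32242751]), 'rotation': array([[-0.02545238, -0.99559418,  0.09024634],
       [-0.99929351,  0.02284159, -0.02984546],
       [ 0.02765259, -0.09094222, -0.99547217]])}
side {'K': array([[492.69103798,   0.        , 280.08381434],
       [  0.        , 492.69103798, 203.79863437],
       [  0.        ,   0.        ,   1.        ]]), 'position': array([ 0.14856375, -1.11493285,  0.76176521]), 'rotation': array([[ 0.92597032, -0.19326347,  0.32438897],
       [-0.37750251, -0.45466974,  0.80670148],
       [-0.00841608, -0.86943928, -0.49396813]])}
0.1 [0.27734516 0.61483189 0.22986271] [[-9.11548757e-01  4.11191435e-01 -6.83779557e-04]
 [ 4.11192002e-01  9.11547358e-01 -1.59744982e-03]
 [-3.35602362e-05 -1.73731809e-03 -9.99998490e-01]] [-0.49956663  0.11887987 -0.65881546] 0.08519348681280292
```

View pics/top0.png

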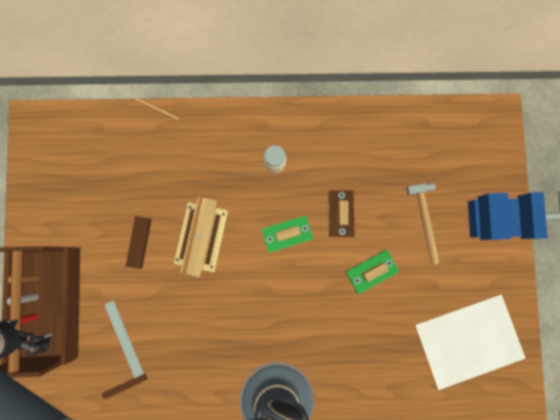

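View pics/side0.png

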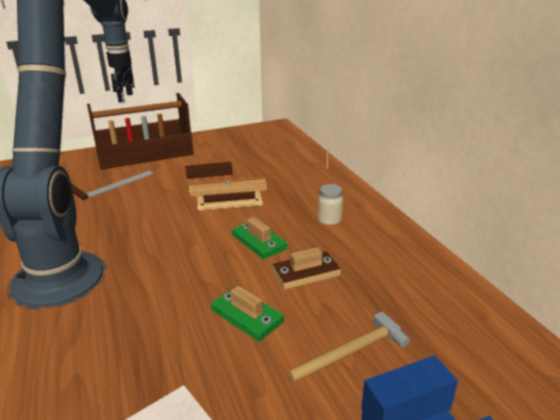

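The top view shows the dark cover at about (342,214), with its handle roughly along image rows. The jig and stile are at about (201,237), with the pin near (199,237). The green look-alikes are at (288,234) and (373,271). The side view puts the cover at (307,266) and the pin near (228,183).

```bash
cat > h.py <<'E'
import numpy as np,cv2
from rig import camera_params
def cast(n,uv,z):
    c=camera_params(n);uv=np.atleast_2d(uv).astype(float)
    r=np.c_[uv,np.ones(len(uv))]@np.linalg.inv(c["K"]).T@c["rotation"].T
    return c["position"]+r*((z-c["position"][2])/r[:,2])[:,None]
def deproj(n,uv,d):
    c=camera_params(n);return c["position"]+c["rotation"]@(np.linalg.inv(c["K"])@[uv[0],uv[1],1]*d)
def tri(a,b):
    A=np.zeros((3,3));B=np.zeros(3)
    for n,uv in(("top",a),("side",b)):
        c=camera_params(n);r=c["rotation"]@np.linalg.inv(c["K"])@[uv[0],uv[1],1];r/=np.linalg.norm(r)
        P=np.eye(3)-np.outer(r,r);A+=P;B+=P@c["position"]
    return np.linalg.solve(A,B)
E
python3 - <<'E'
import cv2,numpy as np
t=np.load("top0.npz")["p"][:,:,::-1];s=np.load("side0.npz")["p"][:,:,::-1]
up=lambda a,k:cv2.resize(a,None,fx=k,fy=k,interpolation=cv2.INTER_CUBIC)
a=up(t[190:285,165:235],6)[:, :400] if 0 else up(t[190:285,165:235],5)
b=up(t[180:245,320:365],5)
c=up(s[170:215,180:275],4);d=up(s[240:290,265:345],4)
W=np.zeros((600,800,3),np.uint8)
W[:475,:350]=a;W[:325,350:575]=b
W[380:580,355:675]=d; 
cv2.imwrite("pics/z1.png",W);cv2.imwrite("pics/z2.png",up(s[165:215,180:275],8))
E
```

```text
(no output)
```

View pics/z1.png

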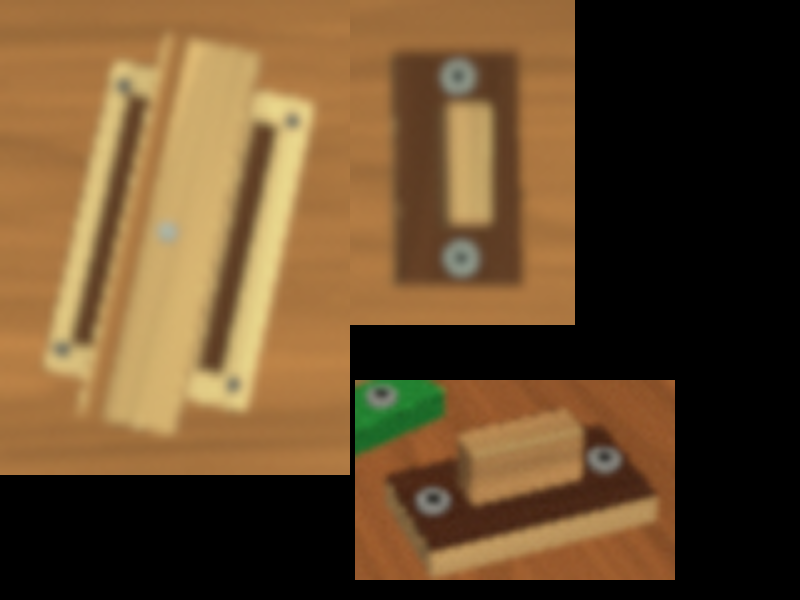

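View pics/z2.png

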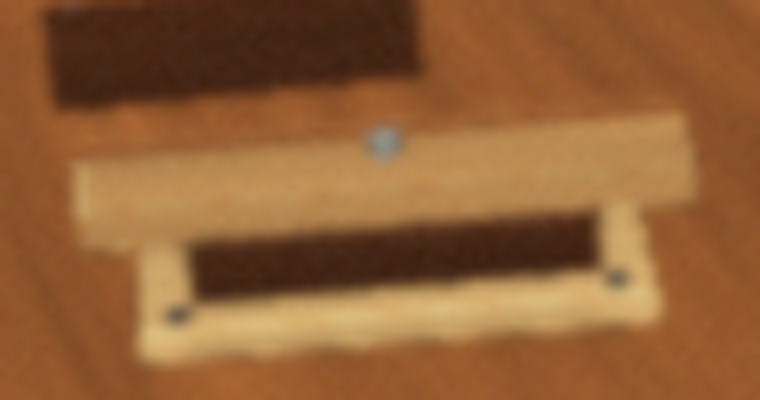

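The crops show the pin at about top (198.1,236.0) and side (227.5,182.4). The stile runs about 14° off the image column. The cover has two bushes and a bar handle, and is nearly parallel to the image column. Next I'll measure these properly with masks.

```bash
cat > m.py <<'E'
from h import *
t=np.load("top0.npz");s=np.load("side0.npz")
def mask(img,lo,hi,box):
    u0,v0,u1,v1=box;hsv=cv2.cvtColor(img,cv2.COLOR_RGB2HSV);m=np.zeros(img.shape[:2],np.uint8)
    m[v0:v1,u0:u1]=cv2.inRange(hsv,lo,hi)[v0:v1,u0:u1];return m
def big(m):
    c,_=cv2.findContours(m,cv2.RETR_EXTERNAL,cv2.CHAIN_APPROX_NONE);return max(c,key=cv2.contourArea)[:,0,:]
def rect(n,c,z,name):
    p=cast(n,c,z)[:,:2];h=cv2.minAreaRect((p*1000).astype(np.float32))
    (x,y),(w,l),a=h
    if w<l:a+=90;w,l=l,w
    print(name,n,"c",round(x,1),round(y,1),"size",round(w,1),round(l,1),"ang",round((a+90)%180-90,1));return x,y,a
def cen(m):
    n,l,st,c=cv2.connectedComponentsWithStats(m);return [(tuple(c[i].round(2)),st[i,4]) for i in range(1,n) if st[i,4]>3]
T=t["p"];S=s["p"]
for n,p in((("top",(198,236))),("top",(197,260)),("top",(343,213)),("top",(341,196)),("top",(330,220)),("side",(228,182)),("side",(307,254))):
    I=T if n=="top" else S;D=(t if n=="top" else s)["d"][p[1],p[0]];print(n,p,I[p[1],p[0]],cv2.cvtColor(I[p[1]:p[1]+1,p[0]:p[0]+1],cv2.COLOR_RGB2HSV)[0,0],deproj(n,p,D).round(4))
E
python3 - <<'E'
from m import *
# dark cover
m=mask(T,(0,0,0),(179,255,125),(322,180,362,245));c=big(m);rect("top",c,.022,"cover")
hm=mask(T,(10,70,150),(25,255,255),(335,198,352,228));rect("top",big(hm),.062,"handle")
for n,I,b in(("top",T,(330,185,355,245)),("side",S,(270,250,340,285)),("top",T,(188,226,208,246)),("side",S,(215,172,240,192))):
    print(n,b,cen(mask(I,(0,0,110),(179,70,255),b)))
np.set_printoptions(linewidth=200)
print(cv2.cvtColor(T,cv2.COLOR_RGB2HSV)[231:242,192:206,1]);print(cv2.cvtColor(S,cv2.COLOR_RGB2HSV)[177:189,221:235,1])
E
```

```text
top (198, 236) [173 179 160] [ 39  27 179] [0.5125 0.2303 0.0548]
top (197, 260) [212 179 112] [ 20 120 212] [0.4393 0.235  0.0481]
top (343, 213) [203 169 105] [ 20 123 203] [ 0.5729 -0.2185  0.0563]
top (341, 196) [119 127 116] [ 52  22 127] [ 0.6307 -0.22    0.0235]
top (330, 220) [102  70  42] [ 14 150 102] [ 0.5546 -0.182   0.0229]
side (228, 182) [144 140 130] [ 21  25 144] [0.5109 0.2211 0.061 ]
side (307, 254) [174 133  79] [ 17 139 174] [ 0.5736 -0.2299  0.0643]
cover top c 576.7 -217.5 size 147.6 80.6 ang -1.4
handle top c 575.5 -217.6 size 74.7 24.9 ang -2.3
top (330, 185, 355, 245) [((np.float64(341.14), np.float64(195.0)), np.int32(42)), ((np.float64(341.8), np.float64(231.2)), np.int32(44))]
side (270, 250, 340, 285) [((np.float64(326.73), np.float64(259.77)), np.int32(26)), ((np.float64(283.88), np.float64(270.12)), np.int32(24))]
top (188, 226, 208, 246) [((np.float64(198.0), np.float64(236.0)), np.int32(9))]
side (215, 172, 240, 192) [((np.float64(227.6), np.float64(182.3)), np.int32(10))]
[[151 154 145 132 124 121 121 121 121 121 122 121 120 120]
 [151 154 143 129 1
[... 580 characters left out ...]
2 180 181 181 180 180 179 182 181 180 185 181 180]
 [181 181 178 185 180 178 179 175 178 179 178 177 176 178]
 [183 179 182 180 174 171 172 169 167 171 173 176 181 175]
 [174 174 172 169 169 153 136 135 145 160 172 173 174 173]
 [174 176 170 167 146 106  68  65  92 140 162 161 163 162]
 [166 161 161 155 130  70  26  25  63 122 144 150 147 146]
 [149 148 146 145 129  77  31  31  68 121 141 145 143 143]
 [142 143 142 144 136 100  67  72 100 132 142 142 141 141]
 [142 141 142 142 138 128 115 118 130 136 142 142 142 144]
 [142 143 139 143 144 140 137 140 138 142 142 144 142 142]
 [140 141 138 141 142 141 139 140 139 142 142 146 145 142]
 [142 137 135 135 137 138 137 135 137 141 147 148 148 142]]
```

Run:
```python
from m import *
def wc(I,b,bg):
    u0,v0,u1,v1=b;s=cv2.cvtColor(I,cv2.COLOR_RGB2HSV)[v0:v1,u0:u1,1].astype(float)
    w=np.clip(bg-s,0,None);w[w<25]=0;V,U=np.mgrid[v0:v1,u0:u1];return (U*w).sum()/w.sum(),(V*w).sum()/w.sum()
pt=wc(T,(195,231,203,241),118);ps=wc(S,(224,178,233,188),150)
print("pin px",pt,ps,cast("top",pt,.057)*1e3,cast("side",ps,.0565)*1e3,tri(pt,ps)*1e3)
bt=[(341.14,195.),(341.8,231.2)];bs=[(326.73,259.77),(283.88,270.12)]
for a,b in zip(bt,bs):print("bush",cast("top",a,.0225)*1e3,cast("side",b,.0225)*1e3,tri(a,b)*1e3)
B=cast("top",bt,.0225);print("mid",B.mean(0)*1e3,cast("side",bs,.0225).mean(0)*1e3, "ang",[np.degrees(np.arctan((P[0]-P[1])[1]/(P[0]-P[1])[0])) for P in(B,cast("side",bs,.0225))])
# dark cheeks in the top view, gradient edges of the stile (right side = stile top edge vs dark)
for nm,b in(("cheekL",(172,205,196,265)),("cheekR",(200,210,225,270))):
    m=mask(T,(0,0,0),(179,255,130),b);print(cen(m));rect("top",big(m),.036,nm)
# screws
for nm,I,b in(("top",T,(170,200,232,275)),("side",S,(195,190,262,212))):
    pass
# stile edge: per row, last pale pixel before darker one, right side
hsv=cv2.cvtColor(T,cv2.COLOR_RGB2HSV);V=T[:,:,2].astype(float)
L=[];
for v in range(216,262):
    u0=int(203.5-(v-236)*.215+ 0);g=np.diff(V[v,u0:u0+14]);  k=np.argmin(g)
    if g[k]<-12:
        w=np.clip(-g[max(0,k-2):k+3],0,None);L.append((u0+.5+np.average(np.arange(max(0,k-2),max(0,k-2)+len(w)),weights=w),v))
P=cast("top",L,.05)[:,:2]
vx,vy,x,y=cv2.fitLine((P*1000).astype(np.float32),cv2.DIST_HUBER,0,.01,.01).ravel()
r=((P*1000-[x,y])@[-vy,vx]);print("edge n",len(L),"ang",np.degrees(np.arctan(vy/vx)),"res",r.std(),"pt",x,y)
px=cast("top",pt,.057)[0,:2]*1e3;print("pin offset from edge",(px-[x,y])@[-vy,vx])
# stile overall
m=mask(S,(0,0,0),(179,255,90),(200,188,260,207));rect("side",big(m),.036,"cheek side")
# side-view stile upper near edge
```

```text
top (198, 236) [173 179 160] [ 39  27 179] [0.5125 0.2303 0.0548]
top (197, 260) [212 179 112] [ 20 120 212] [0.4393 0.235  0.0481]
top (343, 213) [203 169 105] [ 20 123 203] [ 0.5729 -0.2185  0.0563]
top (341, 196) [119 127 116] [ 52  22 127] [ 0.6307 -0.22    0.0235]
top (330, 220) [102  70  42] [ 14 150 102] [ 0.5546 -0.182   0.0229]
side (228, 182) [144 140 130] [ 21  25 144] [0.5109 0.2211 0.061 ]
side (307, 254) [174 133  79] [ 17 139 174] [ 0.5736 -0.2299  0.0643]
pin px (np.float64(198.01097895699908), np.float64(235.93412625800548)) (np.float64(227.6267942583732), np.float64(182.59876965140123)) [[512.57271013 229.84964183  57.        ]] [[510.9254115  226.15743866  56.5       ]] [512.39841659 230.42135287  54.21398684]
bush [[ 634.06121329 -220.78407795   22.5       ]] [[ 634.4450821  -219.01432081   22.5       ]] [ 633.77107029 -220.51984728   23.72964984]
bush [[ 518.08863585 -218.42876491   22.5       ]] [[ 518.16488458 -216.55481459   22.5       ]] [ 517.78841959 -218.12865656   23.75598428]
mid [ 576.07492457 -219.60642143   22.5       ] [ 576.30498334 -217.7845677    22.5       ] ang [np.float64(-1.1634728662694962), np.float64(-1.2117137711893373)]
[((np.float64(186.46), np.float64(233.86)), np.int32(148))]
cheekL top c 522.3 268.7 size 150.7 9.6 ang -13.3
[((np.float64(212.04), np.float64(239.06)), np.int32(186))]
cheekR top c 503.3 190.1 size 153.2 11.6 ang -13.3
edge n 46 ang -13.422613 res 0.34073313542753486 pt 513.7235 192.78743
pin offset from edge 35.78269517643079
cheek side side c 497.4 172.4 size 150.9 37.3 ang -13.2
```

```bash
cat >> h.py <<'E'
def R(deg):
    a=np.radians(deg);return np.array([[np.cos(a),np.sin(a),0],[np.sin(a),-np.cos(a),0],[0,0,-1.]])
def st(rig_sense):
    s=rig_sense();print("t",round(s["time_s"],2),"p",(s["position"]*1e3).round(1),"F",np.round(s["wrist_force"],1),"M",np.round(s["ft_torque"],2),"gap",round(s["finger_gap"]*1e3,1),"gf",np.round(s["gripper_force"],1));return s
E
python3 - <<'E'
from rig import *
from h import *
c=[.5762,-.2187]
print(inverse_kinematics([*c,.12],R(178.8)),inverse_kinematics([.5125,.23,.12],R(166.7)))
command_gripper(.06,80)
movep([*c,.13],R(178.8));st(sense)
print(move_l([*c,.054],feed=.1,until_force=8));st(sense)
command_gripper(.0,80);st(sense)
print(move_l([*c,.13],feed=.1));st(sense)
for n in("top","side"):
    p,d=camera(n);np.savez(f"{n}1.npz",p=p,d=d);cv2.imwrite(f"pics/{n}1.png",p[:,:,::-1])
p=cv2.imread("pics/top1.png")[150:270,290:400];q=cv2.imread("pics/side1.png")[150:300,230:370]
W=np.zeros((600,800,3),np.uint8);W[:480,:440]=cv2.resize(p,None,fx=4,fy=4);W[:375,445:795]=cv2.resize(q,None,fx=2.5,fy=2.5);cv2.imwrite("pics/z3.png",W)
E
```

```text
[-0.04496815  0.51788552  0.46625289  1.80857902 -0.29203321  0.88353773
  2.10556067] [-0.53261361  0.40799248  0.0455231   1.9191859  -0.02481516  0.81494533
  0.86486776]
t 3.6 p [ 576.7 -217.7  130. ] F [ 1.1 -0.5  0.8] M [ 0.04 -0.   -0.03] gap 59.9 gf 0.0
False
t 4.51 p [ 576.7 -219.1   54.5] F [0.7 1.  0.8] M [-0.05  0.   -0.03] gap 60.1 gf 0.0
t 4.92 p [ 576.7 -219.1   55.2] F [-1.3  1.   5. ] M [ 0.02  0.26 -0.05] gap 25.4 gf 78.6
False
t 5.83 p [ 575.7 -218.3  129.3] F [ 0.1 -0.  -2.5] M [-0.02  0.03 -0.01] gap 25.2 gf 78.8
```

View pics/z3.png

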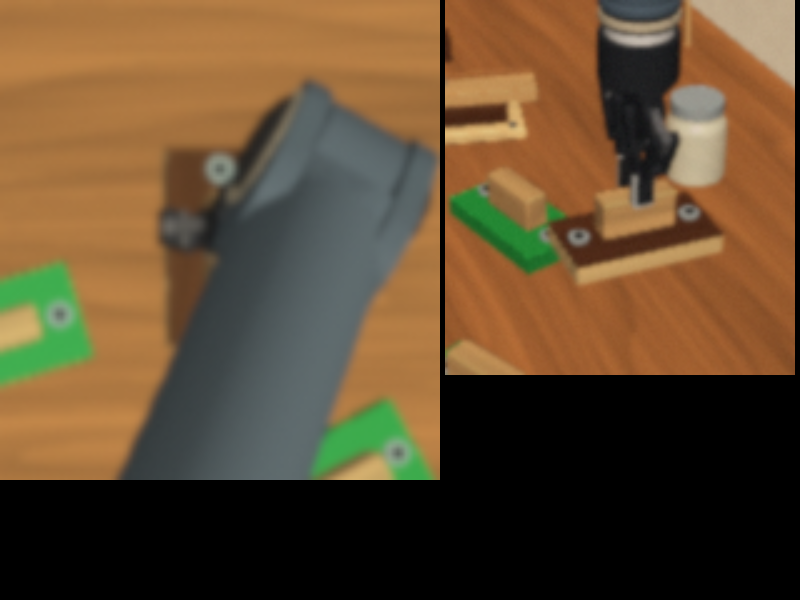

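The cover is held level in the gripper. The side view shows both bushes, and the jar is undisturbed. Next I'll carry it high to the jig and compare it with the pin in both cameras.

Run:
```python
from rig import *
from h import *
a=-13.3;n=np.array([-np.sin(np.radians(a)),np.cos(np.radians(a))]);pin=np.array([.5125,.23])
q=pin-.016*n
move_l([.5762,-.2187,.24],feed=.2)
movep([*q,.24],R(180+a));st(sense)
move_l([*q,.135],feed=.15);sleep(.2);st(sense)
for k in("top","side"):
    p,d=camera(k);np.savez(f"{k}2.npz",p=p,d=d);cv2.imwrite(f"pics/{k}2.png",p[:,:,::-1])
p=cv2.imread("pics/top2.png")[180:290,150:260];q=cv2.imread("pics/side2.png")[110:220,175:285]
W=np.zeros((440,800,3),np.uint8);W[:,:395]=cv2.resize(p,None,fx=4,fy=4)[:,:395];W[:,400:]=cv2.resize(q,None,fx=4,fy=4)[:,:400];cv2.imwrite("pics/z4.png",W)
```

```text
t 8.23 p [509.4 213.  239.9] F [ 0.5 -0.8 -2.9] M [ 0.06 -0.01  0.03] gap 24.8 gf 78.9
t 9.28 p [509.5 214.7 136. ] F [-1.   1.  -2.8] M [ 0.01 -0.04 -0.04] gap 25.0 gf 78.9
```

View pics/z4.png

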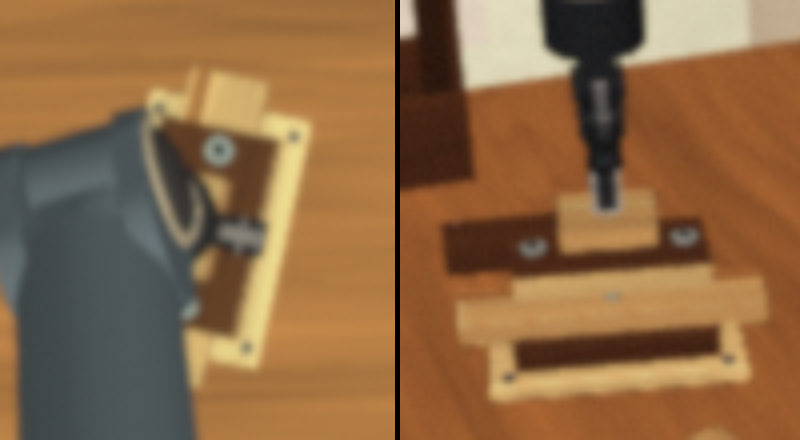

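The cover hangs above the jig. The top view shows only the far bush, at about (204.5,217.5). The side view shows both bushes, at about (208.2,171.7) and (246,169.2), and the pin at (227.9,184).

```bash
python3 - <<'E' | grep -v "^top (\|^side ("
from m import *
t2=np.load("top2.npz")["p"];s2=np.load("side2.npz")["p"];s1=np.load("side1.npz")["p"]
z=.136-.0552+.0225
for I,n,b in((t2,"top",(198,211,211,224)),(s2,"side",(200,164,216,180)),(s2,"side",(238,162,254,178)),(s2,"side",(222,180,236,190)),(s1,"side",(275,238,290,252)),(s1,"side",(318,228,335,244))):
    c=max(cen(mask(I,(0,0,90),(179,90,255),b)),key=lambda x:x[1]);zz=.0966 if I is s1 else z
    print("R",n,np.round(c[0],2),c[1],cast(n,c[0],zz)[0]*1e3, cast(n,c[0],.0565)[0]*1e3)
E
```

```text
R top [204.33 217.08] 61 [565.85971911 202.71273839 103.3       ] [570.077958   210.21967931  56.5       ]
R side [207.88 171.92] 24 [452.07984081 229.88264855 103.3       ] [473.65205608 325.46456285  56.5       ]
R side [245.88 169.12] 25 [565.57687186 202.8147523  103.3       ] [595.21581711 296.47283293  56.5       ]Traceback (most recent call last):
  File "<stdin>", line 5, in <module>
ValueError: max() iterable argument is empty
```

Run:
```python
from rig import *
from h import *
a=-13.3;n=np.array([-np.sin(np.radians(a)),np.cos(np.radians(a))]);pin=np.array([.5125,.23]);q=pin-.016*n
move_l([*q,.120],feed=.1);sleep(.2);st(sense)
print(move_l([*q,.104],feed=.02,until_force=4));s=st(sense)
sleep(.2);s=st(sense);z=s["position"][2]
for d in(4,8):
    move_l([*(q+d*1e-3*n),z-.0005],feed=.03);sleep(.1);st(sense)
```

```text
t 9.88 p [509.1 214.5 120.4] F [ 0.  -0.9 -2.4] M [-0.03  0.01 -0.  ] gap 25.3 gf 78.9
True
t 10.33 p [509.1 214.4 114.1] F [-0.9  0.2  3.8] M [0.02 0.12 0.02] gap 24.9 gf 79.8
t 10.53 p [509.  214.4 114.1] F [-0.7 -0.7  5.2] M [0.02 0.09 0.01] gap 24.9 gf 79.9
t 10.94 p [510.3 217.6 114.2] F [ 0.3 -2.3  5.4] M [-0.64  0.22  0.05] gap 24.9 gf 79.9
t 11.32 p [511.2 220.8 114.2] F [-1.  -3.3  6.6] M [-0.89  0.3   0.  ] gap 25.0 gf 80.0
```

Run:
```python
from rig import *
from h import *
a=-13.3;n=np.array([-np.sin(np.radians(a)),np.cos(np.radians(a))]);pin=np.array([.5125,.23]);q=pin-.016*n
z=.1136
for d in(10,11.5,13,14,15,16,17):
    move_l([*(q+d*1e-3*n),z],feed=.03);sleep(.1);print(d,end=" ");s=st(sense)
    if s["wrist_force"][2]<1 or s["position"][2]<.1125:break
```

```text
10 t 11.68 p [511.6 222.5 114.1] F [-1.4 -4.1  5.8] M [-1.08  0.26 -0.01] gap 25.0 gf 80.0
11.5 t 12.03 p [511.9 223.8 114.1] F [-1.2 -3.9  6.2] M [-1.11  0.22  0.01] gap 25.3 gf 80.0
13 t 12.38 p [512.1 225.7 113.8] F [-0.8 -4.2  5.8] M [-1.15  0.14  0.  ] gap 24.9 gf 79.9
14 t 12.72 p [511.3 228.8 112.9] F [-0.1 -0.  -3.9] M [-0.02  0.03 -0.02] gap 24.9 gf 79.0
```

The force fell away at 14 mm, so the hole is over the pin. Now I'll lower gently and check it seats about 9 mm lower.

Run:
```python
from rig import *
from h import *
a=-13.3;n=np.array([-np.sin(np.radians(a)),np.cos(np.radians(a))]);pin=np.array([.5125,.23]);q=pin-.016*n
p=q+.0145*n
print(move_l([*p,.1005],feed=.02,until_force=5));sleep(.2);s=st(sense)
```

```text
True
t 13.44 p [512.  228.5 103.7] F [1.5 0.5 3.3] M [ 0.07 -0.26 -0.01] gap 24.9 gf 79.7
```

It dropped over the pin onto the stile: TCP went from 114 to about 104, with almost no side force. Now I'll press to the stop.

Run:
```python
from rig import *
from h import *
s=sense();x,y,_=s["position"];a=-13.3;n=np.array([-np.sin(np.radians(a)),np.cos(np.radians(a))]);p=np.array([.5125,.23])-.0015*n
for z in(.102,.1,.0985,.097,.096,.095,.094,.093,.092):
    move_l([*p,z],feed=.02);sleep(.15);print(z,end=" ");s=st(sense)
    if s["wrist_force"][2]>26:break
```

```text
0.102 t 13.84 p [512.  228.5 102.3] F [-1.  -0.4  5.5] M [0.01 0.15 0.03] gap 25.1 gf 79.9
0.1 t 14.24 p [512.  228.5 100.6] F [-2.3 -0.6  8.4] M [-0.08  0.24  0.05] gap 25.1 gf 80.2
0.0985 t 14.64 p [512.1 228.5  99.3] F [-1.2 -0.3  9.8] M [-0.13  0.43 -0.04] gap 24.9 gf 80.4
0.097 t 15.04 p [512.1 228.5  98.1] F [-2.7 -1.1 12.1] M [-0.19  0.62  0.03] gap 25.1 gf 80.7
0.096 t 15.44 p [512.1 228.5  98.1] F [-4.9 -1.3 19.5] M [-0.38  1.08  0.02] gap 24.8 gf 81.5
0.095 t 15.84 p [512.1 228.5  98. ] F [-7.5 -2.1 25.9] M [-0.58  1.61  0.03] gap 25.2 gf 82.3
0.094 t 16.24 p [512.1 228.5  98. ] F [-8.8 -3.8 32.8] M [-0.84  2.08  0.  ] gap 25.0 gf 83.1
```

Run:
```python
from rig import *
from h import *
a=-13.3;n=np.array([-np.sin(np.radians(a)),np.cos(np.radians(a))]);p=np.array([.5125,.23])-.0015*n
move_l([*p,.0948],feed=.02);sleep(.5);s=st(sense)
for k in("top","side"):
    q,d=camera(k);cv2.imwrite(f"pics/{k}3.png",q[:,:,::-1])
p=cv2.imread("pics/top3.png")[180:290,150:260];q=cv2.imread("pics/side3.png")[110:220,175:285]
W=np.zeros((440,800,3),np.uint8);W[:,:395]=cv2.resize(p,None,fx=4,fy=4)[:,:395];W[:,400:]=cv2.resize(q,None,fx=4,fy=4)[:,:400];cv2.imwrite("pics/z5.png",W)
```

```text
t 16.99 p [512.1 228.5  98. ] F [-6.9 -2.8 27.3] M [-0.65  1.69  0.01] gap 25.0 gf 82.4
```

View pics/z5.png

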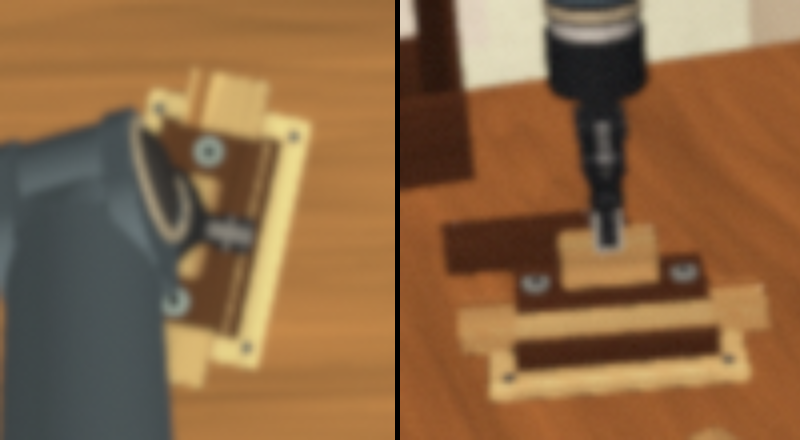

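The side view shows the cover flat on the stile, with bushes at (209,181) and (246,178). The top view shows it square with the stile, and the pin is hidden beneath it. It is held at the stop with 27 N.

```bash
python3 -c "
from rig import *
print(finish_job())"
```

```text
the job is handed in; nothing more can be done
None
```

The job is handed in: the cover dropped over the pin after a 14 mm slide square with the stile, and is still gripped and held down at the bottom stop with about 27 N; the jar, hammer and offcut were not touched.

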